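# Hold a spring clip open around a glued panel edge

## Robot

A 7-joint arm with a two-finger parallel gripper is mounted at the origin on the work surface. World frame = base frame: x ahead of the robot, y to its left, z up, the work surface at z = 0. Lengths are in m, angles in degrees, forces in N, time in s.
With the tool pointing down it reaches from about 0.425 to 0.875 m from the base axis. Payload 4.7 kg.
Tool frame: the origin (TCP) lies midway between the tips of the shut fingers; the grasp point (between the pads) lies env.grip_point_offset behind it (env.grip_point_offset is the distance from the TCP to the grasp point, in m); z points along the fingers, y is the line along which they close (so a half turn about z gives the same grasp; the last joint's range is limited). The gripper opens to 87 mm and grips with 3 to 60 N. Pads are 19 mm wide; open, the fingers measure 117 mm over their backs; the gripper's body (75 mm by 190 mm) begins 51 mm behind the grasp point.
Start: joints at [63.948, 18.392, -4.016, 83.108, 1.295, 78.541, -3.26], TCP at [0.294, -0.58, 0.201] pointing down, gripper open.
Joint ranges: [-163.93, 163.93], [-17.29, 119.83], [-79.2, 71.16], [3.27, 140.29], [-89.18, 269.18], [5.43, 117.66], [-154.24, 154.24]. Speed limits (degrees/s): [147.25, 147.25, 180, 180, 180, 180, 180].

## Interface

Orientations are given as [roll, pitch, yaw] about the fixed x, y, z axes, in that order (R = Rz(yaw) Ry(pitch) Rx(roll)).
In Python, from cell import env gives the robot as it stands.
- The arm moves only by the shell command python3 -m creep 'ROWS' [FORCE]. ROWS is a JSON object of lists of equal length, an entry for each row: "translation": the shift along the tool's x, y, z in units of 0.08 m (1.0 is 0.08 m), a list of three; "turn": the turn, a rotation vector about the tool's x, y, z in units of 180 degrees (1.0 is 180 degrees), a list of three; "grip": the opening, from 0 (shut) to 1 (fully open). In form: {"translation": [[x, y, z], ...], "turn": [[ax, ay, az], ...], "grip": [grip, ...]}. A call has 1 to 5 rows; each row shifts and turns the commanded pose from where the row before left it, along the tool's axes as they then stand; what a row does not reach is not made up. A row lasts 1/8 s, in which the tool goes at most 62.5 mm and 10.7 degrees, less where a joint would pass 70% of its speed; a pose out of reach is approached as far as the arm can. A call with a number of a shift or a turn outside -1 to 1 is refused whole. A call with a gripper value outside its range is refused whole. The fingers move at their own pace and stop on an object; FORCE is the grip in N (left out, the last holds). Time passes only in rows, so rows that do not move let the fingers close. It gives the time, the measured TCP pose, the force, the opening and the grip force at its end, in the units of the state.
- env.get_obs(): the state, without advancing time (a new reading comes with each control period).
- env.read_camera(name): name is "scene" or "top" or "wrist"; returns a dict with "frame" (480x640x3 uint8, red, green, blue), "z_map" (480x640 float32, m along the optical axis (not along the pixel's ray), 0 where there is no reading), "K" (3x3 intrinsics, pixels), "rvec" (rotation vector, rad) and "tvec" (3), from world to camera coordinates, as OpenCV has them. Camera axes: x right, y down, z forward; pixel columns grow to the right and rows downward; lengths in m; the calibration is good to about 2 mm. A picture is of the moment at which its call begins.
- env.sign_off(): hands the job in; it is judged then, once.
The state is a dict: "time_s": time; "qpos": joint angles; "joint_velocities": joint speeds; "effort": joint torques, N m; "tool_pos": TCP position; "tool_rot": TCP orientation; "force": force on the tool from outside, world axes, zero at the start; "wrist_torque": the same for the moment, N m; "grip_width": finger opening in m; "grasp_force": force on a finger pad.
Only numpy, scipy, OpenCV 4.12 (cv2) and the standard library are available. Lean on these libraries where they do the work, as an engineer would, in place of code of your own. Each camera call takes 0.05 s, during which the arm holds its last target. There are 200 camera calls.

## Task

The metal strip on the upright edge of the grey radio back panel is freshly glued. Pick up the steel spring clip by its two tails, squeeze it wide open, and hold it level with its gaping jaws either side of the strip, the jaw tips reaching over the strip at about its mid-height, with neither clip nor gripper ever touching the panel or its strip. Finish still holding the clip squeezed open there (do not let it bite), and leave the other things on the bench where they are.

Things in the scene. Friction and masses are not known exactly. Their poses are not given: they have to be found in the camera images.
- clip_center (a point): Steel spring clip, 32 mm tall, lying on its side on the bench: the point on its pivot pin, half-way up (16 mm above its underside). x points to the jaws along the clip's centre line, z up along the pin. Jaws reach 47 mm ahead of the pin; two flat upright tails (plates 3 mm thick, 32 mm tall) reach 40 mm behind it (46 when squeezed). Mass 55 to 95 g.
- clip_tails (a point): Grip across (along y) here: midway between the tails, 30 mm behind the pin, half-way up, same axes. Closed, the tails splay to 55 mm over their outsides at the ends; squeezed fully they lie parallel against a firm stop, 28 mm over their outsides. Squeezing takes 4 N, then 8 N fully open; grip with 20 to 30 N. The clip slips about 6 mm forward (+x) in the grip as it opens.
- clip_mouth (a point): Point on the clip's centre line between the jaw tips, 46 mm ahead of the pin, half-way up, same axes. Fully open, the jaw tips are about 30 mm apart inside.
- lever_left (a joint): Swing of the clip's left (+y) lever about the pin: 0 closed (jaw on the centre line), 0.32 rad fully open; a spring closes it.
- lever_right (a joint): Swing of the right (-y) lever, likewise 0 closed to 0.32 rad fully open.
- panel_edge (a point): Middle of the outer face of the aluminium strip (25 mm wide along the panel, 44 tall, 8 thick over all) folded over the panel's upright edge nearest the robot, 48 mm above the bench; x points along the panel into it, y across it, z up. Panel: grey plastic, 158 long, 4 thick, top 80 mm above the bench, fixed in a wooden block 60 wide, 22 tall that begins 64 mm behind the edge.
- jar: Bystander: glass jar of screws, 64 mm across, 86 mm tall; origin under its centre.
- iron_stand: Bystander: steel soldering iron stand, base 110 x 75 mm, 78 mm tall; origin under its centre.
- heat_sink: Bystander: finned aluminium heat sink, 50 x 40 x 28 mm; origin under its centre.
- screwdriver: Bystander: screwdriver with red plastic handle, 170 mm long, lying on the bench along its x axis.

How it is judged:
By the outcome, as a careful person would: the job done as asked, in the order asked, and still so for the second after the job is handed in, while the arm keeps its last pose, push and grip.
It also fails if it takes over 34 s, if anything falls off the work surface, if the arm or the gripper's body presses on something with over 40 N, if the wrist force passes 120 N, or if a joint passes its speed limit or range.

## Working session

There is one attempt and no reset: what is moved stays moved. The work goes in short steps, Python scripts to look and compute and a shell command to move; the robot and the scene stay as the last step left them, time stands still between calls to the robot, and variables do not carry over. Pictures are saved under pics/ and viewed, at most 10 in all, crops included, and the job is handed in when it is done.

```bash
mkdir -p pics; ls; cat > h.py <<'E'
import numpy as np, cv2
from cell import env
def cam(n):
    c=env.read_camera(n); R=cv2.Rodrigues(np.array(c['rvec'],float))[0]
    return c,R,np.array(c['tvec'],float).ravel()
def pt(c,R,t,u,v,z=None):
    z=c['z_map'][int(v),int(u)] if z is None else z
    return R.T@(np.linalg.inv(c['K'])@[u,v,1]*z-t)
def cloud(c,R,t):
    v,u=np.mgrid[:480,:640]; z=c['z_map']
    p=np.stack([u,v,np.ones_like(u)],-1)@np.linalg.inv(c['K']).T*z[...,None]
    return (p-t)@R
E
python3 - <<'E'
from h import *
o=env.get_obs(); print({k:np.round(v,3) for k,v in o.items()}, env.grip_point_offset)
for n in ['scene','top']:
    c,R,t=cam(n); cv2.imwrite(f'pics/{n}0.png',c['frame'][...,::-1]); np.savez(f'{n}0.npz',**c); print(n,(-R.T@t).round(3),c['K'].round(1).tolist())
E
```

```text
pics
{'time_s': np.float64(0.0), 'qpos': array([63.949, 18.438, -4.017, 83.176,  1.296, 78.541, -3.26 ]), 'joint_velocities': array([-0.016, -0.   , -0.018,  0.127,  0.052, -0.021, -0.076]), 'effort': array([-1.0000e-03, -4.9129e+01, -4.0500e-01, -3.1253e+01, -6.4000e-02,
        4.4000e-02,  0.0000e+00]), 'tool_pos': array([ 0.293, -0.579,  0.199]), 'tool_rot': array([-1.79891e+02,  6.00000e-03,  2.68630e+01]), 'force': array([-0.183, -0.433,  0.27 ]), 'wrist_torque': array([ 0.014,  0.008, -0.023]), 'grasp_force': np.float64(0.0), 'grip_width': np.float64(0.087)} 0.0187
scene [ 1.293 -0.302  0.763] [[477.9, 0.0, 320.0], [0.0, 477.9, 235.1], [0.0, 0.0, 1.0]]
top [0.385 0.009 1.077] [[500.6, 0.0, 311.3], [0.0, 500.6, 236.1], [0.0, 0.0, 1.0]]
```

View pics/scene0.png

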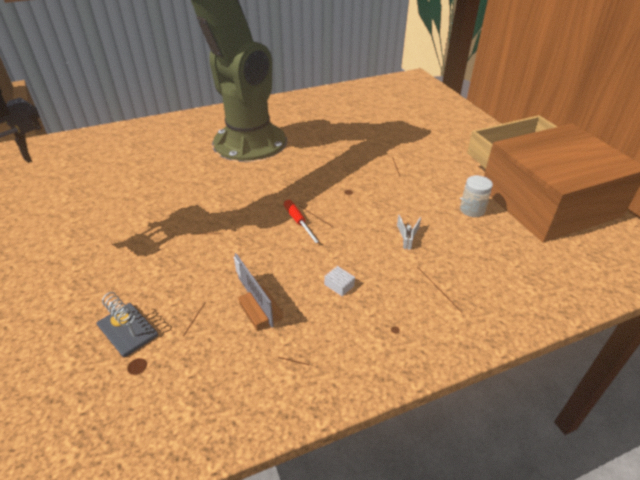

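View pics/top0.png

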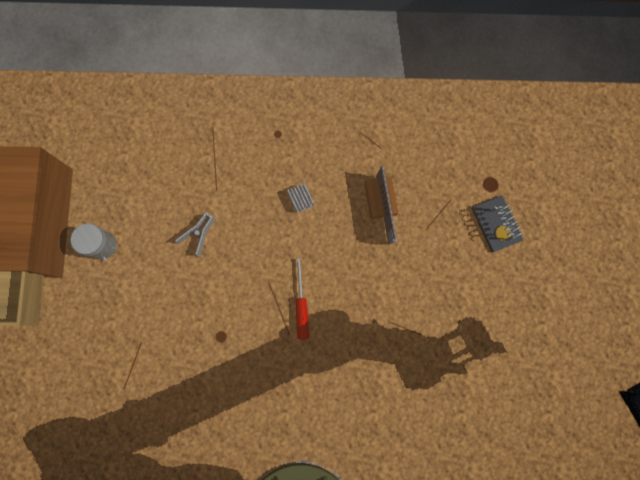

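Scene: clip at about (408,232), panel (255,290). Top: clip about (197,233), jaws up-right (210,216), tails to the lower left; panel runs from (381,170) to (391,242), robot-near edge at the bottom.

```bash
cat > m.py <<'E'
from h import *
out=[]
for n,bx,px in [('top',(165,200,225,270),(360,155,405,255)),('scene',(385,205,430,255),(225,245,285,335))]:
    c=dict(np.load(n+'0.npz')); R=cv2.Rodrigues(c['rvec'].astype(float))[0]; t=c['tvec'].ravel(); P=cloud(c,R,t)
    for nm,b in (('clip',bx),('panel',px)):
        q=P[b[1]:b[3],b[0]:b[2]]; s=q[(q[...,2]>.010)&(q[...,2]<.12)]
        if nm=='panel': s=s[s[:,2]>.035]
        m=s[:,:2].mean(0); w,V=np.linalg.eigh(np.cov((s[:,:2]-m).T)); d=V[:,1]; pr=(s[:,:2]-m)@d; pw=(s[:,:2]-m)@V[:,0]
        g=q[(q[...,2]<.01)][:,2]
        print(n,nm,len(s),'mean',m.round(4),'ang',np.degrees(np.arctan2(d[1],d[0])).round(1),'ext',pr.min().round(3),pr.max().round(3),'w',pw.min().round(3),pw.max().round(3),'ztop',np.percentile(s[:,2],[50,90,98]).round(4),'bench',np.median(g).round(4))
        print('  ends',(m+d*pr.min()).round(4),(m+d*pr.max()).round(4))
        im=cv2.resize(c['frame'][b[1]:b[3],b[0]:b[2]],None,fx=6,fy=6,interpolation=cv2.INTER_CUBIC); out.append(im[...,::-1])
H=max(i.shape[0] for i in out); im=np.hstack([cv2.copyMakeBorder(i,0,H-i.shape[0],0,0,0) for i in out])
print(im.shape); f=min(800/im.shape[1],600/im.shape[0]); cv2.imwrite('pics/crop.png',im)
E
python3 m.py
```

```text
top clip 381 mean [0.5776 0.2212] ang 146.0 ext -0.043 0.043 w -0.026 0.028 ztop [0.0268 0.0328 0.0351] bench -0.0004
  ends [0.6136 0.1968] [0.5416 0.2455]
top panel 498 mean [ 0.6309 -0.1757] ang -171.0 ext -0.083 0.076 w -0.003 0.005 ztop [0.0681 0.0806 0.0826] bench 0.0001
  ends [ 0.7127 -0.1627] [ 0.5556 -0.1876]
scene clip 276 mean [0.5823 0.2176] ang 149.5 ext -0.041 0.052 w -0.031 0.024 ztop [0.0244 0.0319 0.0332] bench -0.0004
  ends [0.618  0.1966] [0.5378 0.2439]
scene panel 576 mean [ 0.6426 -0.177 ] ang -170.2 ext -0.076 0.087 w -0.005 0.002 ztop [0.0634 0.0794 0.0808] bench -0.0005
  ends [ 0.7171 -0.1641] [ 0.5568 -0.1918]
(600, 1260, 3)
```

```bash
Z='[0,0,0]'; 
python3 -m creep '{"translation":[[0.537,-0.545,0],[0.537,-0.545,0],[0.537,-0.545,0],[0.537,-0.545,0],[0.537,-0.545,0]],"turn":[[0,0,0],[0,0,0],[0,0,0],[0,0,0],[0,0,0]],"grip":[1,1,1,1,1]}' 25
python3 -m creep '{"translation":[[0.537,-0.545,0],[0.537,-0.545,0],[0.537,-0.545,0],[0.537,-0.545,0],[0.537,-0.545,0]],"turn":[[0,0,0],[0,0,0],[0,0,0],[0,0,0],[0,0,0]],"grip":[1,1,1,1,1]}'
python3 -m creep '{"translation":[[0.537,-0.545,0],[0.537,-0.545,0],[0.537,-0.545,0],[0.537,-0.545,0],[0,0,0]],"turn":[[0,0,0],[0,0,0],[0,0,0],[0,0,0],[0,0,-0.058]],"grip":[1,1,1,1,1]}'
python3 -m creep '{"translation":[[0,0,0],[0,0,0],[0,0,0],[0,0,0],[0,0,0]],"turn":[[0,0,-0.058],[0,0,-0.058],[0,0,-0.058],[0,0,-0.058],[0,0,-0.058]],"grip":[1,1,1,1,1]}'
python3 -m creep '{"translation":[[0,0,0],[0,0,0],[0,0,0],[0,0,0],[0,0,0]],"turn":[[0,0,-0.058],[0,0,-0.058],[0,0,-0.058],[0,0,-0.058],[0,0,-0.058]],"grip":[1,1,1,1,1]}'
python3 - <<'E'
from h import *
o=env.get_obs(); print(o['tool_pos'],o['tool_rot'],o['qpos'].round(1))
E
```

```text
time_s: 0.72
tool_pos: [0.387, -0.2862, 0.2003]
tool_rot: [180.0, 0.0, 26.9]
force: [1.3, 0.6, 0.5]
grip_width: 0.0871
grasp_force: 0.0
time_s: 1.35
tool_pos: [0.48, 0.0049, 0.2004]
tool_rot: [180.0, 0.0, 26.8]
force: [1.0, -0.1, 0.7]
grip_width: 0.0871
grasp_force: 0.0
time_s: 1.98
tool_pos: [0.5525, 0.2436, 0.1995]
tool_rot: [-179.7, -0.0, 38.1]
force: [-1.2, 0.0, 0.1]
grip_width: 0.0872
grasp_force: 0.0
time_s: 2.6
tool_pos: [0.5542, 0.2361, 0.2]
tool_rot: [-180.0, 0.0, 89.8]
force: [0.5, -0.0, 0.2]
grip_width: 0.087
grasp_force: 0.0
time_s: 3.22
tool_pos: [0.5543, 0.2361, 0.2001]
tool_rot: [-180.0, -0.0, 142.0]
force: [-0.6, -0.5, -0.5]
grip_width: 0.0869
grasp_force: 0.0
[0.55425058 0.23605326 0.2000512 ] [-1.79954410e+02 -1.05595393e-02  1.42034108e+02] [ 25.6  25.8 -67.1  88.6  23.9  81.6   9. ]
```

```bash
python3 - <<'E'
from h import *
c,R,t=cam('wrist'); np.savez('w1.npz',**c); cv2.imwrite('pics/w1.png',c['frame'][...,::-1])
print((-R.T@t).round(3),R[2].round(3),c['K'][0,0])
P=cloud(c,R,t); m=(P[...,2]>.008)&(P[...,2]<.06)&(np.hypot(P[...,0]-.575,P[...,1]-.222)<.08)
s=P[m]; v,u=np.where(m); print(len(s),u.min(),u.max(),v.min(),v.max(),np.percentile(s[:,2],[50,90,98]))
E
```

```text
[0.501 0.277 0.383] [ 0.197 -0.156 -0.968] 343.15138073432615
1031 298 350 198 281 [0.02961247 0.03139685 0.03205025]
```

View pics/w1.png

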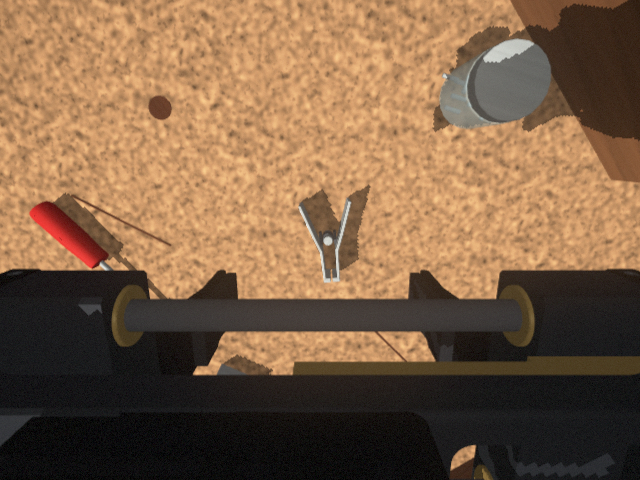

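Wrist view: pin (328,240), tail tips (301,207) and (349,202), jaw tip (331,280), pointing away from the camera.

```bash
cat > p.py <<'E'
from h import *
def ray(n,u,v,z):
    c=dict(np.load(n)); R=cv2.Rodrigues(c['rvec'].astype(float))[0]; t=c['tvec'].ravel()
    o=-R.T@t; d=R.T@np.linalg.inv(c['K'])@[u,v,1]; return o+d*(z-o[2])/d[2]
E
python3 - <<'E'
from p import *
T=[ray('w1.npz',*p,.032) for p in [(301,207),(349,202),(328,240),(331,279)]]
for a in T: print(a.round(4))
d=T[3]-T[2]; print('pin-jaw',np.linalg.norm(d),np.degrees(np.arctan2(d[1],d[0])))
m=(T[0]+T[1])/2; d=T[2]-m; print('tails-pin',np.linalg.norm(d),np.degrees(np.arctan2(d[1],d[0])),np.linalg.norm(T[0]-T[1]))
d=T[3]-m;print(np.degrees(np.arctan2(d[1],d[0])), np.linalg.norm(d))
c=dict(np.load('w1.npz')); cv2.imwrite('pics/wc.png',cv2.resize(c['frame'][190:290,280:380],None,fx=6,fy=6,interpolation=2)[...,::-1])
c=dict(np.load('top0.npz')); cv2.imwrite('pics/tc.png',np.hstack([cv2.resize(c['frame'][200:270,170:230],(480,560),interpolation=2),cv2.resize(c['frame'][220:255,370:410],(320,280),interpolation=2).repeat(1,0) if 0 else cv2.copyMakeBorder(cv2.resize(c['frame'][220:260,375:407],(320,400),interpolation=2),0,160,0,0,0)])[...,::-1])
E
```

```text
[0.531  0.2244 0.032 ]
[0.5573 0.2666 0.032 ]
[0.576  0.2249 0.032 ]
[0.6128 0.2006 0.032 ]
pin-jaw 0.04405912234933659 -33.435367842215435
tails-pin 0.03792296647294588 -32.94282139326747 0.04970900172235523
-33.207527670248275 0.08198133574836058
```

View pics/wc.png

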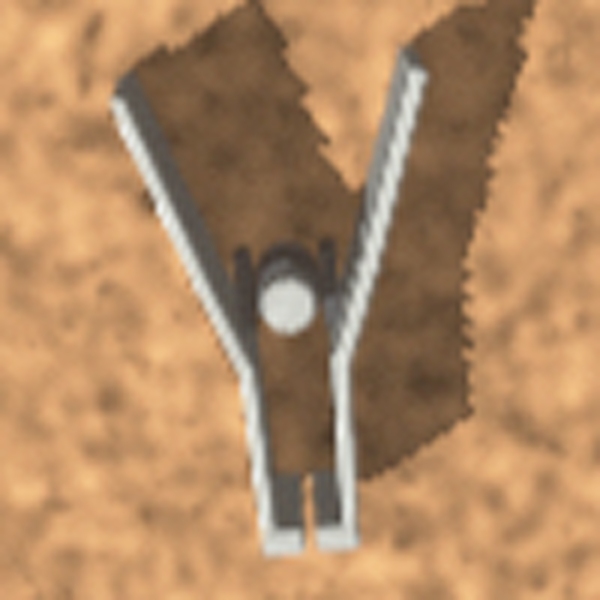

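View pics/tc.png

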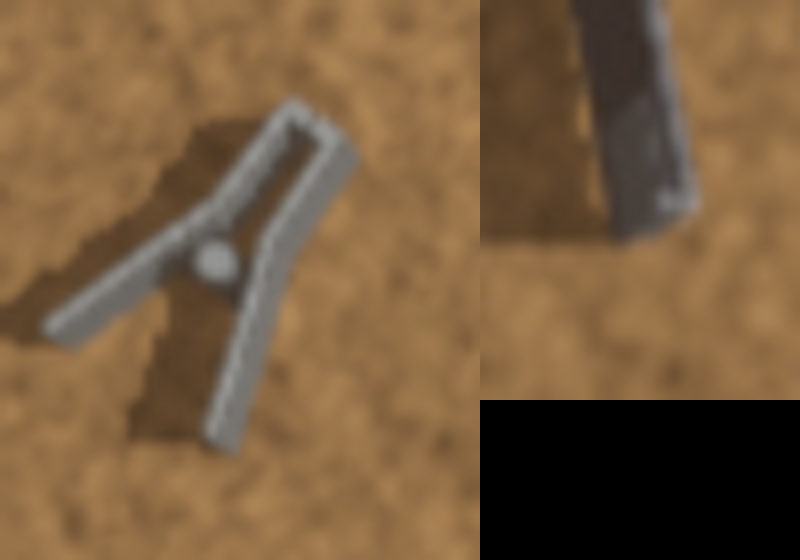

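Crops: wrist pin (327.8,241), jaw end (331.7,281), tail tips (300,207),(350,202); top pin (196.9,232.8), jaw end (210,215), tail tips (176.5,240.6),(196.5,254); strip end top about (394.7,240.5).

```bash
python3 - <<'E'
from p import *
for n,L in (('w1.npz',[(299.9,206.9),(350,202),(327.8,241.2),(331.7,281.3)]),('top0.npz',[(176.5,240.6),(196.5,254),(196.9,232.8),(209.9,215)])):
    T=[ray(n,*p,.032) for p in L]; m=(T[0]+T[1])/2; d=T[3]-m
    for a in T: print(a[:2].round(4),end=' ')
    print(np.degrees(np.arctan2(d[1],d[0])), np.linalg.norm(d), np.linalg.norm(T[0]-T[1]))
# height of pin from the two views: ray midpoint
def two(n1,p1,n2,p2):
    a,b=ray(n1,*p1,.0),ray(n1,*p1,.1); c,d=ray(n2,*p2,.0),ray(n2,*p2,.1); A=np.c_[b-a,-(d-c)]; x=np.linalg.lstsq(A,c-a,rcond=None)[0]; P,Q=a+(b-a)*x[0],c+(d-c)*x[1]; print('tri',(P+Q)/2,np.linalg.norm(P-Q))
two('w1.npz',(327.8,241.2),'top0.npz',(196.9,232.8))
two('w1.npz',(299.9,206.9),'top0.npz',(196.5,254)); two('w1.npz',(350,202),'top0.npz',(176.5,240.6))
print(ray('top0.npz',394.7,240.5,.07))
for n in('top','scene'):
    c=dict(np.load(n+'0.npz')); R=cv2.Rodrigues(c['rvec'].astype(float))[0]; P=cloud(c,R,c['tvec'].ravel())
    s=P[(abs(P[...,0]-.64)<.12)&(abs(P[...,1]+.177)<.05)&(P[...,2]>.03)&(P[...,2]<.09)]
    a=np.radians(9.5); X=s[:,0]*np.cos(a)+s[:,1]*np.sin(a); Y=-s[:,0]*np.sin(a)+s[:,1]*np.cos(a)
    for x0 in np.arange(.515,.70,.02):
        k=(X>x0)&(X<x0+.02)
        if k.sum()>3: print(n,x0.round(3),k.sum(),np.percentile(Y[k],[2,50,98]).round(4),s[k,2].max().round(3),X[k].min().round(4))
E
```

```text
[0.5303 0.2236] [0.5579 0.2675] [0.5769 0.224 ] [0.6154 0.1996] -32.797171218221955 0.08476832743185879 0.05184910058462343
[0.557  0.2639] [0.5291 0.2208] [0.5742 0.2221] [0.613  0.1965] -33.23311438555533 0.0836283995412403 0.05133853747548119
tri [0.57645137 0.2231779  0.027518  ] 0.0028036416468317686
tri [0.53061401 0.22239775 0.0236348 ] 0.0006907519750739245
tri [0.55963116 0.26709197 0.01878151] 0.0009099883581609337
[ 0.55675926 -0.18943916  0.07      ]
top 0.515 76 [-0.2816 -0.2759 -0.2742] 0.082 0.517
top 0.535 65 [-0.28   -0.2768 -0.2743] 0.084 0.5351
top 0.555 66 [-0.2801 -0.2771 -0.2762] 0.082 0.5551
top 0.575 66 [-0.2803 -0.2772 -0.2761] 0.083 0.5751
top 0.595 65 [-0.2804 -0.2772 -0.2763] 0.083 0.5953
top 0.615 62 [-0.2807 -0.2772 -0.2764] 0.082 0.6157
top 0.635 60 [-0.2807 -0.2774 -0.2764] 0.082 0.6352
top 0.655 63 [-0.281  -0.2776 -0.2766] 0.084 0.6552
top 0.675 5 [-0.2798 -0.2773 -0.2772] 0.081 0.6751
scene 0.515 55 [-0.2831 -0.2823 -0.2773] 0.08 0.5175
scene 0.535 82 [-0.283  -0.2809 -0.2776] 0.081 0.5352
scene 0.555 62 [-0.2815 -0.2806 -0.2777] 0.083 0.5553
scene 0.575 72 [-0.2817 -0.2808 -0.2777] 0.082 0.5753
scene 0.595 74 [-0.2819 -0.2808 -0.2777] 0.081 0.5955
scene 0.615 82 [-0.2817 -0.2809 -0.2775] 0.081 0.6155
scene 0.635 74 [-0.2818 -0.2809 -0.2777] 0.081 0.6356
scene 0.655 84 [-0.2819 -0.2809 -0.2776] 0.083 0.6556
scene 0.675 40 [-0.2816 -0.2799 -0.2776] 0.079 0.675
```

```bash

python3 -m creep '{"translation":[[0.064,0.006,0],[0,0,0.6],[0,0,0.6],[0,0,0.5],[0,0,0.4]],"turn":[[0,0,-0.0276],[0,0,0],[0,0,0],[0,0,0],[0,0,0]],"grip":[1,1,1,1,1]}' 25
python3 -m creep '{"translation":[[0,0,0.1],[0,0,0.1],[0,0,0.08],[0,0,0.05],[0,0,0]],"turn":[[0,0,0],[0,0,0],[0,0,0],[0,0,0],[0,0,0]],"grip":[1,1,1,1,1]}'
python3 - <<'E'
from h import *
c,R,t=cam('wrist'); np.savez('w2.npz',**c); cv2.imwrite('pics/w2.png',c['frame'][...,::-1])
o=env.get_obs(); print(o['tool_pos'],o['tool_rot'],o['qpos'].round(1))
E
```

```text
time_s: 3.9
tool_pos: [0.5499, 0.2391, 0.0303]
tool_rot: [-179.9, -0.1, 146.5]
force: [-0.1, 0.2, 0.2]
grip_width: 0.0868
grasp_force: 0.0
time_s: 4.53
tool_pos: [0.5509, 0.2399, 0.0063]
tool_rot: [180.0, 0.0, 146.7]
force: [0.3, 0.7, -0.1]
grip_width: 0.0866
grasp_force: 0.0
[0.55091778 0.24000569 0.00644032] [1.79982362e+02 1.99971683e-02 1.46657615e+02] [ 20.1  36.1 -59.7 100.4  34.5  64.    5.9]
```

View pics/w2.png

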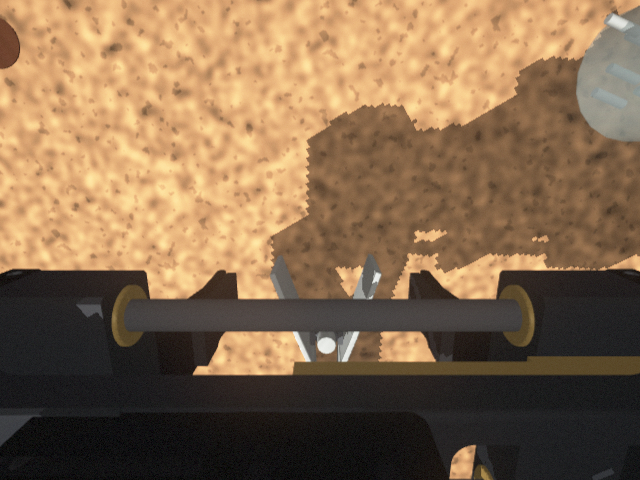

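```bash

python3 -m creep '{"translation":[[0,0,0.035],[0,0,0],[0,0,0],[0,0,0],[0,0,0]],"turn":[[0,0,0],[0,0,0],[0,0,0],[0,0,0],[0,0,0]],"grip":[1,0.6,0.4,0.2,0]}' 25
python3 -m creep '{"translation":[[0,0,0],[0,0,0],[0,0,0],[0,0,0],[0,0,0]],"turn":[[0,0,0],[0,0,0],[0,0,0],[0,0,0],[0,0,0]],"grip":[0,0,0,0,0]}'
python3 -m creep '{"translation":[[0,0,0],[0,0,0]],"turn":[[0,0,0],[0,0,0]],"grip":[0,0]}'
```

```text
time_s: 5.2
tool_pos: [0.5507, 0.24, 0.0034]
tool_rot: [180.0, 0.0, 146.7]
force: [0.3, 0.8, -0.2]
grip_width: 0.0548
grasp_force: 0.2
time_s: 5.82
tool_pos: [0.5508, 0.2402, 0.0035]
tool_rot: [180.0, 0.0, 146.7]
force: [-1.0, 0.7, 1.6]
grip_width: 0.0262
grasp_force: 24.8
time_s: 6.08
tool_pos: [0.5508, 0.2401, 0.0035]
tool_rot: [180.0, 0.0, 146.7]
force: [-1.5, 1.9, 1.8]
grip_width: 0.0262
grasp_force: 24.8
```

```bash

python3 -m creep '{"translation":[[0,0,-0.1],[0,0,-0.25],[0,0,-0.45],[0,0,-0.45],[0,0,0]],"turn":[[0,0,0],[0,0,0],[0,0,0],[0,0,0],[0,0,0]],"grip":[0,0,0,0,0]}'
python3 - <<'E'
from h import *
ims=[]
for n,b in(('wrist',(220,240,440,440)),('top',(160,190,240,270)),('scene',(370,170,450,250))):
    c,R,t=cam(n); np.savez(n+'3.npz',**c); ims.append(cv2.resize(c['frame'][b[1]:b[3],b[0]:b[2]],(400,400 if n!='wrist' else 364),interpolation=2))
cv2.imwrite('pics/g3.png',np.hstack([ims[1],ims[2]])[...,::-1])
o=env.get_obs(); print(o['tool_pos'],o['tool_rot'],o['qpos'].round(1),o['grip_width'])
E
```

```text
time_s: 6.7
tool_pos: [0.5528, 0.2413, 0.1076]
tool_rot: [179.7, 0.2, 146.7]
force: [-0.6, 0.2, -1.1]
grip_width: 0.026
grasp_force: 24.8
[0.55040165 0.23928732 0.10299337] [-1.79933165e+02  8.97722840e-03  1.46652922e+02] [ 23.8  30.4 -64.8  95.8  28.7  72.5   9.8] 0.026387739234641865
```

View pics/g3.png

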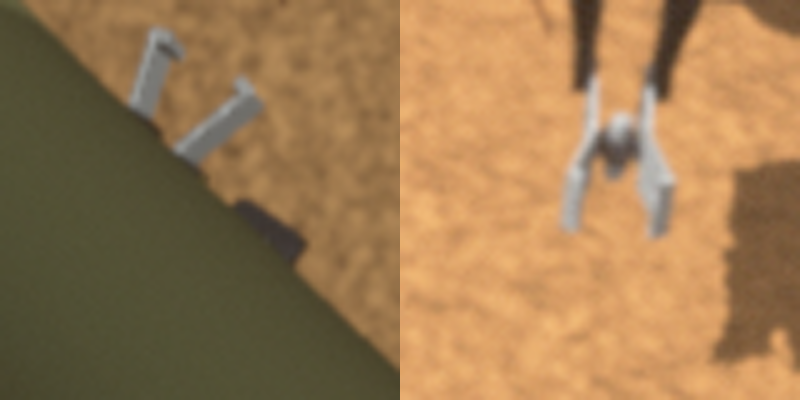

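Top crop: jaw tips at (192,196.5) and (209.5,207.5); scene crop shows both jaws open, tip bottoms at (404,217), (421,217).

```bash
python3 - <<'E'
from p import *
L=[ray('top3.npz',*p,.1315) for p in((192,196.3),(209.5,207.3))]; m=(L[0]+L[1])/2; print(L,m,np.linalg.norm(L[0]-L[1]))
tp=np.array([.5507,.2398]); d=m[:2]-tp; a=np.radians(-33.3); ex=np.array([np.cos(a),np.sin(a)]); ey=np.array([-ex[1],ex[0]]); print('clip frame mouth from tcp',d@ex,d@ey)
for n in('scene3.npz','top3.npz','wrist3.npz'):
    c=dict(np.load(n)); R=cv2.Rodrigues(c['rvec'].astype(float))[0]; P=cloud(c,R,c['tvec'].ravel())
    q=P[...,:2]-tp; x,y=q@ex,q@ey; k=(x>.035)&(x<.11)&(abs(y)<.035)&(P[...,2]>.06)&(P[...,2]<.16)
    for x0 in np.arange(.03,.11,.01):
        j=k&(x>=x0)&(x<x0+.01)
        if j.sum()>2: print(n,x0.round(3),j.sum(),'y',np.percentile(y[j],[1,99]).round(4),'z',np.percentile(P[...,2][j],[1,50,99]).round(4),x[j].max().round(4), 'ymid', np.median(y[j&(y<0)]).round(4),np.median(y[j&(y>0)]).round(4))
E
```

```text
[array([0.62777848, 0.21465993, 0.1315    ]), array([0.60648929, 0.18008883, 0.1315    ])] [0.61713388 0.19737438 0.1315    ] 0.04060037784929709
clip frame mouth from tcp 0.07881856149290396 0.0010140735272266015
scene3.npz 0.03 40 y [-0.0134  0.0119] z [0.1002 0.1212 0.1334] 0.0399 ymid -0.0045 0.0048
scene3.npz 0.04 76 y [-0.0138  0.0133] z [0.1007 0.1186 0.1324] 0.05 ymid -0.0047 0.0094
scene3.npz 0.05 37 y [-0.0156  0.0167] z [0.1037 0.1212 0.133 ] 0.0599 ymid -0.0133 0.0141
scene3.npz 0.06 19 y [-0.0174  0.019 ] z [0.1036 0.1284 0.1324] 0.0696 ymid -0.0166 0.0168
scene3.npz 0.07 61 y [-0.0214  0.0243] z [0.1    0.1193 0.1331] 0.08 ymid -0.018 0.0203
scene3.npz 0.08 43 y [-0.0212  0.0227] z [0.102  0.1175 0.1322] 0.0835 ymid -0.0172 0.0193
top3.npz 0.04 25 y [-0.0142  0.0138] z [0.1039 0.1263 0.1347] 0.05 ymid -0.013 0.0125
top3.npz 0.05 59 y [-0.0169  0.0168] z [0.1038 0.1229 0.1359] 0.0598 ymid -0.0146 0.0145
top3.npz 0.06 58 y [-0.019   0.0209] z [0.1009 0.1237 0.1349] 0.07 ymid -0.0177 0.0183
top3.npz 0.07 72 y [-0.022   0.0239] z [0.1026 0.1263 0.1352] 0.0799 ymid -0.0198 0.0193
wrist3.npz 0.03 438 y [-0.0107  0.0162] z [0.1075 0.1273 0.1357] 0.04 ymid -0.006 0.0089
wrist3.npz 0.04 82 y [-0.0079  0.0138] z [0.1045 0.1225 0.131 ] 0.0462 ymid -0.0072 0.0133
wrist3.npz 0.05 14 y [0.0188 0.0209] z [0.1039 0.1082 0.1141] 0.0575 ymid nan 0.0197
  return _methods._mean(a, axis=axis, dtype=dtype,
  ret = ret.dtype.type(ret / rcount)
```

```bash

python3 -m creep '{"translation":[[-0.106,-0.302,0],[-0.212,-0.604,0],[-0.212,-0.604,0],[-0.212,-0.604,0],[-0.212,-0.604,0]],"turn":[[0,0,0],[0,0,0],[0,0,0],[0,0,0],[0,0,0]],"grip":[0,0,0,0,0]}'
python3 -m creep '{"translation":[[-0.212,-0.604,0],[-0.212,-0.604,0],[-0.212,-0.604,0],[-0.212,-0.604,0],[-0.106,-0.302,0]],"turn":[[0,0,0],[0,0,0],[0,0,0],[0,0,0],[0,0,0]],"grip":[0,0,0,0,0]}'
python3 -c "
from h import *
print(env.get_obs()['qpos'].round(1))"
python3 -m creep '{"translation":[[0,0,0],[0,0,0],[0,0,0],[0,0,0],[0,0,0]],"turn":[[0,0,-0.0474],[0,0,-0.0474],[0,0,-0.0474],[0,0,-0.0474],[0,0,-0.0474]],"grip":[0,0,0,0,0]}'
python3 -m creep '{"translation":[[0,0,0]],"turn":[[0,0,0]],"grip":[0]}'
python3 -c "
from h import *
print(env.get_obs()['qpos'].round(1))"
```

```text
time_s: 7.48
tool_pos: [0.4935, 0.0145, 0.1022]
tool_rot: [-179.9, -0.1, 146.7]
force: [0.6, -0.1, -0.5]
grip_width: 0.0261
grasp_force: 24.8
time_s: 8.1
tool_pos: [0.4369, -0.2104, 0.1023]
tool_rot: [-179.9, -0.1, 146.4]
force: [1.0, 1.3, -1.2]
grip_width: 0.026
grasp_force: 24.8
[ 90.2  12.5 -72.9 111.1  13.1  65.8  68.7]
time_s: 8.72
tool_pos: [0.4382, -0.207, 0.1024]
tool_rot: [179.9, -0.1, -170.4]
force: [-0.8, 0.5, -0.9]
grip_width: 0.0262
grasp_force: 24.8
time_s: 8.85
tool_pos: [0.4384, -0.207, 0.1025]
tool_rot: [179.9, -0.1, -170.8]
force: [-0.2, -0.7, -1.0]
grip_width: 0.0264
grasp_force: 24.8
[ 92.7  14.7 -76.9 111.1  15.6  66.4 109. ]
```

```bash

python3 -m creep '{"translation":[[0,0,0.15],[0,0,0.3],[0,0,0.25],[0,0,0.15],[0,0,0]],"turn":[[0,0,0],[0,0,0],[0,0,0],[0,0,0],[0,0,0]],"grip":[0,0,0,0,0]}'
cat > see.py <<'E'
import sys
from h import *
k=sys.argv[1]; o=env.get_obs(); tp=o['tool_pos']; print(tp.round(4),o['tool_rot'].round(2),o['qpos'].round(1),o['time_s'],o['grip_width'])
a=np.radians(o['tool_rot'][2]+180); ex=np.array([np.cos(a),np.sin(a)]); ey=np.array([-ex[1],ex[0]])
ims=[]
for n,b in(('top',(355,180,435,300)),('scene',(190,215,270,335))):
    c,R,t=cam(n); np.savez(n+k+'.npz',**c); ims.append(cv2.resize(c['frame'][b[1]:b[3],b[0]:b[2]],(400,600),interpolation=2))
    P=cloud(c,R,t); q=P[...,:2]-tp[:2]; x,y=q@ex,q@ey; m=(x>.03)&(x<.21)&(abs(y)<.04)&(P[...,2]>.02)&(P[...,2]<.09)
    for x0 in np.arange(.03,.2,.01):
        j=m&(x>=x0)&(x<x0+.01)
        if j.sum()>2: print(n,x0.round(3),j.sum(),'y',np.percentile(y[j],[1,50,99]).round(4),'z',np.percentile(P[...,2][j],[1,50,99]).round(4),'x',x[j].min().round(4),x[j].max().round(4))
cv2.imwrite(f'pics/s{k}.png',np.hstack(ims)[...,::-1])
E
python3 see.py 4
```

```text
time_s: 9.48
tool_pos: [0.4385, -0.2066, 0.0343]
tool_rot: [179.9, -0.1, -170.7]
force: [0.4, -0.6, -1.1]
grip_width: 0.0261
grasp_force: 24.8
[ 0.4385 -0.2066  0.0343] [ 1.7990e+02 -8.0000e-02 -1.7068e+02] [ 84.9  20.9 -70.3 114.9  22.7  59.9 103.2] 9.475 0.026055671284744144
top 0.03 9 y [-0.0136 -0.0108 -0.0049] z [0.0488 0.059  0.0638] x 0.0363 0.0399
top 0.04 44 y [-0.0139 -0.0101  0.0157] z [0.0331 0.0562 0.0653] x 0.0405 0.05
top 0.05 48 y [-0.0157  0.0149  0.0197] z [0.0292 0.055  0.0657] x 0.0502 0.0598
top 0.06 46 y [-0.0183  0.018   0.0229] z [0.0316 0.0514 0.0645] x 0.0601 0.07
top 0.07 46 y [-0.0211 -0.014   0.0247] z [0.0347 0.0595 0.0652] x 0.0702 0.0786
top 0.11 13 y [-0.0047 -0.0015  0.0025] z [0.0297 0.0521 0.0713] x 0.1186 0.1199
top 0.12 42 y [-0.0045  0.0009  0.0022] z [0.0295 0.0675 0.0825] x 0.1202 0.13
top 0.13 38 y [-0.0038  0.0013  0.0023] z [0.0284 0.0672 0.0827] x 0.1307 0.1397
top 0.14 35 y [-0.0034 -0.0001  0.0023] z [0.0233 0.065  0.0815] x 0.14 0.1499
top 0.15 38 y [-0.0042 -0.0003  0.0007] z [0.0236 0.0587 0.0817] x 0.15 0.1599
top 0.16 37 y [-0.0038 
[... 750 characters left out ...]
 [0.033  0.0475 0.0614] x 0.08 0.0817
scene 0.12 32 y [-0.0067 -0.0057 -0.0007] z [0.0274 0.06   0.0804] x 0.1207 0.1299
scene 0.13 38 y [-0.0068 -0.0056 -0.0005] z [0.0308 0.0655 0.0804] x 0.1301 0.1398
scene 0.14 51 y [-0.0065 -0.0046 -0.0012] z [0.0212 0.0543 0.0807] x 0.1403 0.1495
scene 0.15 40 y [-0.0047 -0.0039 -0.0008] z [0.0204 0.0534 0.0803] x 0.1504 0.1598
scene 0.16 37 y [-0.0049 -0.0039 -0.0007] z [0.0233 0.0565 0.0797] x 0.1602 0.1696
scene 0.17 39 y [-0.0051 -0.004  -0.0009] z [0.0207 0.055  0.0801] x 0.1702 0.1797
scene 0.18 61 y [-0.0308 -0.0042  0.0261] z [0.0203 0.0385 0.0815] x 0.1801 0.19
scene 0.19 100 y [-0.0314 -0.0045  0.0265] z [0.0201 0.0235 0.0806] x 0.1902 0.1999
```

View pics/s4.png

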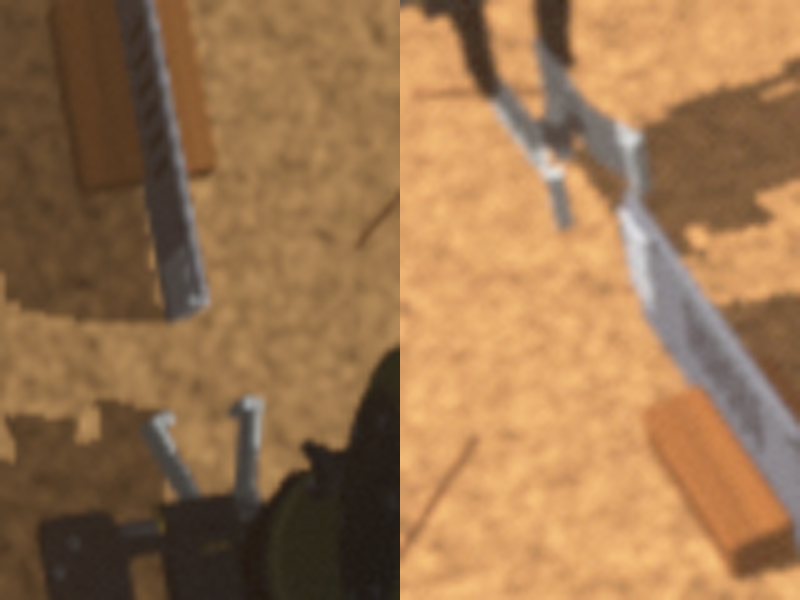

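Top crop: jaw tips at about (387.5,263) and (404.5,260.5), strip end at (393,242); the strip sits slightly right of the jaws' middle. Shift 3 mm in −y, then go ahead 51 mm.

```bash

python3 -m creep '{"translation":[[0,-0.0375,0],[-0.06,0,0],[-0.1,0,0],[-0.1,0,0],[-0.06,0,0]],"turn":[[0,0,0],[0,0,0],[0,0,0],[0,0,0],[0,0,0]],"grip":[0,0,0,0,0]}'
python3 -m creep '{"translation":[[0,0,0]],"turn":[[0,0,0]],"grip":[0]}'
python3 see.py 5 | egrep 'top 0.0[5-9]|scene 0.0[5-9]|0.1 |^\[|0.11|0.09'
```

```text
time_s: 10.2
tool_pos: [0.4659, -0.2057, 0.0354]
tool_rot: [180.0, 0.0, -170.6]
force: [-0.5, 0.4, -0.4]
grip_width: 0.0263
grasp_force: 24.8
time_s: 10.32
tool_pos: [0.4656, -0.2056, 0.0354]
tool_rot: [180.0, 0.0, -170.6]
force: [-0.0, 0.8, -0.2]
grip_width: 0.026
grasp_force: 24.8
[ 0.4656 -0.2056  0.0354] [ 1.7998e+02  2.0000e-02 -1.7062e+02] [ 79.7  23.8 -67.8 111.9  25.2  61.1 100.3] 10.325 0.026009684228824253
top 0.03 3 y [-0.0109 -0.0104 -0.0098] z [0.0536 0.06   0.0661] x 0.038 0.0397
top 0.05 49 y [-0.0154  0.015   0.0196] z [0.033  0.0544 0.0667] x 0.0501 0.0598
top 0.06 44 y [-0.0193  0.018   0.0223] z [0.0357 0.0545 0.0639] x 0.0602 0.0699
top 0.07 49 y [-0.0217 -0.0137  0.0248] z [0.0347 0.0589 0.0652] x 0.0701 0.0785
top 0.09 42 y [-0.0021  0.0039  0.006 ] z [0.0286 0.0624 0.0808] x 0.0917 0.0999
top 0.1 40 y [-0.0005  0.0043  0.0055] z [0.0273 0.0682 0.0833] x 0.1002 0.11
top 0.11 35 y [0.     0.0036 0.0057] z [0.021  0.067  0.0837] x 0.1101 0.1198
top 0.12 39 y [-0.0001  0.0027  0.0037] z [0.0237 0.059  0.0812] x 0.12 0.1297
top 0.14 36 y [-0.0006  0.003   0.0037] z 
[... 156 characters left out ...]
] z [0.02   0.0228 0.0809] x 0.1901 0.2
scene 0.05 36 y [-0.0161  0.0136  0.0172] z [0.0385 0.0564 0.0643] x 0.0503 0.0595
scene 0.06 29 y [-0.0187  0.0171  0.0193] z [0.0391 0.0584 0.0645] x 0.0605 0.0699
scene 0.07 82 y [-0.0216  0.0157  0.0245] z [0.0311 0.05   0.0635] x 0.0718 0.0799
scene 0.08 11 y [-0.0205 -0.0183  0.0171] z [0.0371 0.0494 0.0628] x 0.0802 0.0816
scene 0.09 23 y [-0.003  -0.0024  0.0018] z [0.022  0.0561 0.0804] x 0.0936 0.0999
scene 0.1 34 y [-0.0034 -0.0024  0.0022] z [0.0283 0.0635 0.0816] x 0.1013 0.1096
scene 0.11 52 y [-0.0036 -0.0019  0.002 ] z [0.0248 0.0558 0.0801] x 0.11 0.1198
scene 0.13 42 y [-0.0015 -0.0005  0.0028] z [0.0212 0.0554 0.0811] x 0.1301 0.1399
```

```bash

python3 -m creep '{"translation":[[-0.05,0,0.006],[-0.08,0,0.006],[-0.08,0,0],[-0.06,0,0],[-0.04,0,0]],"turn":[[0,0,0],[0,0,0],[0,0,0],[0,0,0],[0,0,0]],"grip":[0,0,0,0,0]}'
python3 -m creep '{"translation":[[0,0,0],[0,0,0]],"turn":[[0,0,0],[0,0,0]],"grip":[0,0]}'
python3 see.py 6 | egrep ' 0.0[5-9]|^\[|0.1 '
```

```text
time_s: 11.05
tool_pos: [0.4899, -0.2018, 0.0344]
tool_rot: [180.0, 0.0, -170.6]
force: [-0.2, -0.2, -1.0]
grip_width: 0.026
grasp_force: 24.8
time_s: 11.3
tool_pos: [0.4893, -0.2021, 0.0343]
tool_rot: [-180.0, -0.0, -170.7]
force: [0.5, -0.3, -0.2]
grip_width: 0.0262
grasp_force: 24.8
[ 0.4893 -0.2021  0.0343] [-1.8000e+02 -2.0000e-02 -1.7067e+02] [ 75.2  26.3 -65.7 109.2  27.2  62.2  97.8] 11.3 0.026168267293846918
top 0.04 26 y [-0.014  -0.0111  0.0156] z [0.0303 0.0557 0.0648] x 0.0422 0.05
top 0.05 44 y [-0.016   0.0151  0.0193] z [0.0292 0.0507 0.0654] x 0.0501 0.0598
top 0.06 63 y [-0.0194  0.0045  0.0226] z [0.03   0.0539 0.0766] x 0.06 0.07
top 0.07 87 y [-0.0216  0.0042  0.025 ] z [0.0286 0.0592 0.0808] x 0.07 0.0789
top 0.08 42 y [-0.0003  0.0049  0.0065] z [0.0283 0.068  0.0808] x 0.0801 0.0895
top 0.09 35 y [0.0005 0.0035 0.0055] z [0.0234 0.066  0.0829] x 0.0904 0.0998
top 0.1 38 y [-0.0003  0.0033  0.0042] z [0.0214 0.0615 0.0812] x 0.1002 0.11
top 0.11 34 y [0.0003 0.0036 0.0045] z [0.0222 0.0631 0.0824] x 0.1101 0.1194
top 0.12 38 y [-0.0003  0.0034  0.0041] z [0.023
[... 1289 characters left out ...]
 z [0.0207 0.0596 0.0818] x 0.1101 0.1198
scene 0.12 36 y [-0.0012 -0.0003  0.0027] z [0.0216 0.0541 0.0813] x 0.1202 0.1297
scene 0.13 71 y [-0.027  -0.0007  0.0273] z [0.0203 0.0293 0.0809] x 0.1303 0.14
scene 0.14 100 y [-0.0286 -0.001   0.0304] z [0.0201 0.0225 0.0801] x 0.1401 0.15
scene 0.15 96 y [-0.0271 -0.0011  0.0282] z [0.0202 0.0231 0.0812] x 0.1503 0.1599
scene 0.16 100 y [-0.0278 -0.0007  0.0295] z [0.0201 0.0228 0.0809] x 0.1601 0.1699
scene 0.17 97 y [-0.0267 -0.0007  0.0303] z [0.02   0.0227 0.0804] x 0.1701 0.1798
scene 0.18 105 y [-0.0282 -0.0007  0.0303] z [0.0202 0.0226 0.0809] x 0.18 0.1899
scene 0.19 114 y [-0.0276 -0.0007  0.0302] z [0.0201 0.0222 0.0795] x 0.1901 0.2
```

View pics/s6.png

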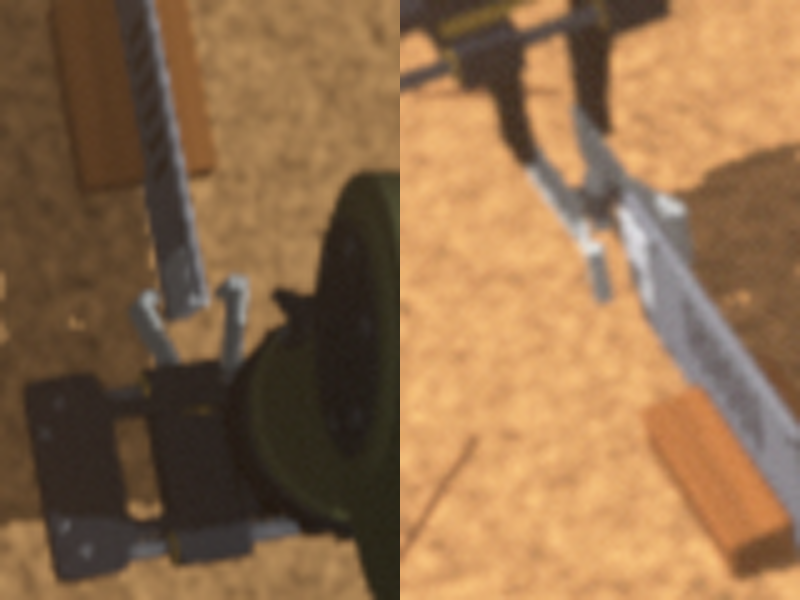

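The picture shows the open jaws on both sides of the strip (top tips at about (384,239) and (402,237)), with the strip clear between them.

```bash
python3 -c "
from cell import env
print(env.sign_off())"
```

```text
the job is handed in; nothing more can be done
None
```

I handed the job in at about 11.4 s with the clip still held squeezed open and level at 25 N; its jaws are either side of the strip at mid-height (48 mm), tips about 12 mm past the edge, and neither the force readings nor the pictures showed any contact with the panel.

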